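# Fit the long nozzle to the doughnut filler

## Task

Fit the long filling nozzle to the doughnut filler: lift it out of the nozzle rest and push its plain end into the filler's push-in port, past the grip, until you feel it press firmly on the rubber seat inside - do not ram it. Then, still holding it, give it a firm tug back to check that the grip has bitten, and leave it fitted, still tight on its seat. Leave the other nozzles, the doughnuts and everything else on the counter where they are.

Things in the scene. Friction and masses are not known exactly. Their poses are not given: they have to be found in the camera images.
- nozzle: The long filling nozzle, rigid, 172 mm, about 150 g, the longest of three on the rest; lies level. Origin: centre of its ribbed white grip block, 20 x 20 mm across, 30 mm long (grip its flat sides), 44 mm above the counter. x axis runs along the tube to the outlet tip: at +x a 10 mm needle to 95 mm; at -x the plain steel spigot, 12 mm across, to 77 mm, end chamfered 3 mm. Any side may be up.
- nozzle_end (a point): Centre of the end face of the long nozzle's plain spigot (the end that goes into the port), 77 mm from the grip block's centre. Same axes as the nozzle.
- port (a point): Mouth of the push-in port: centre of the outer face of the black release collar, 150 mm above the counter. x axis points level into the port; the nozzle goes in along it, its own x axis opposite. z up. The filler's housing begins 75 mm behind the mouth.
- collar: The black release collar of the port, a ring 34 mm across and 5 mm thick with a 15.6 mm hole (14 mm farther in). Origin at the centre of its outer face, the port's mouth. Pressed in (at most 4.5 mm, sprung) it opens the grip, so push the nozzle, not the collar; it also sinks 2 to 3 mm by itself as the spigot passes the jaws.
- port_block (a point): Centre of the front face of the steel port block (40 x 40 mm), 19 mm behind the mouth, axes as the port. In its bore, 33 to 43 mm behind the mouth (spacers set it; it cannot be seen), the spigot's end meets the rubber seat, which gives 3 mm at 2 N per mm, then is hard. Firmly home is 4 to 8 N on the seat, with the grip's drag 7 to 12 N of push in all; over 14 N on the seat harms it.
- grip: The sprung grip in the port: hidden jaws with three rows of teeth. Origin on the port's axis 23 mm behind the mouth, axes as the port. The spigot slides in freely for 19 mm; from there the jaws drag on it with 2 to 5 N. They let it in but not out: pulled back they bite within 1 mm. A firm checking tug is a backward pull of 10 to 16 N, kept for a moment; over 25 N harms them.
- filler: The countertop doughnut filler, fixed: steel base 340 x 220 mm, housing 200 x 180 mm and 240 mm high, on it a round hopper 210 mm wide, lid 418 mm above the counter. Origin at the middle of its underside; x axis as the port's; the port's mouth lies at x = -135 mm, z = 150 mm.
- rest: The nozzle rest, fixed: steel plate 120 x 215 x 4 mm with two upright combs 52 mm high, 4 mm thick, at x = -42 and +42 mm. Three nozzles lie across the combs along its x axis (tips to +x), 65 mm apart in y, in any order; each is free between the combs and lifts straight out (15 mm or more). Origin at the middle of its underside.
- nozzle_short: Another nozzle on the rest, 132 mm long: same block and spigot, shorter needle. Origin at its block's centre. Leave it.
- nozzle_cone: Another nozzle on the rest, with a cone 22 mm wide on its tip. Origin at its block's centre. Leave it.
- doughnut0: Filled glazed doughnut, 88 mm wide, 39 mm high, on the small baking tray. Origin under its centre. Leave it.
- doughnut1: A second doughnut on the small baking tray. Leave it.
- doughnut2: A third doughnut on the small baking tray. Leave it.
- bowl: Steel bowl, 124 mm wide, 50 mm high. Origin under its centre. Leave it.
- spray: Orange spray bottle, 68 mm wide, 191 mm high. Origin under its centre. Leave it.
- scraper: Dough scraper lying flat: steel blade with a black handle, about 100 x 116 mm, 13 mm high. Leave it.
Things that resemble listed ones, but are neither listed nor needed, are in the scene too. Leave any blue or orange look-alike of the nozzle alone.

How it is judged:
By the outcome, as a careful person would: the job done as asked, in the order asked, and still so for the second after the job is handed in, with the robot touching nothing.
It also fails if it takes over 50 s, if anything falls off the work surface, if the arm or the gripper's body presses on something with over 40 N, if the wrist force passes 120 N, or if a joint passes its speed limit or range.

## Robot

A 6-joint arm with a two-finger parallel gripper is mounted at the origin on the work surface. World frame = base frame: x ahead of the robot, y to its left, z up, the work surface at z = 0. Lengths are in mm, angles in rad, forces in N, time in s.
With the tool pointing down it reaches from about 325 to 750 mm from the base axis. Payload 7.6 kg.
Tool frame: the origin (TCP) lies at the centre of the arm's flange, where the gripper is bolted on; the fingertips stand 173 mm ahead of it and the grasp point (between the pads) lies robot.grip_point_offset ahead of it (robot.grip_point_offset is the distance from the TCP to the grasp point, in mm); z points along the fingers, y is the line along which they close (so a half turn about z gives the same grasp; the last joint's range is limited). The gripper opens to 85 mm and grips with 20 to 120 N. Pads are 22 mm wide; open, the fingers measure 114 mm over their backs; the gripper's body (76 mm by 85 mm) begins 54 mm behind the grasp point. The pads swing forward as they close: fully open they stand 13 mm farther back than shut.
Start: joints at [1.123, 0.052, 1.401, -0, 1.689, -0.07], TCP at [193.639, 487.989, 404.723] pointing down, gripper open.
Joint ranges: [-2.9, 2.9], [-0.91, 2.17], [0.12, 2.37], [-1.06, 4.2], [0.26, 2.73], [-2.93, 2.93]. Speed limits (rad/s): [2.57, 2.57, 3.01, 3.14, 3.14, 3.14].

## Interface

Orientations are given as a 3x3 rotation matrix whose columns are the frame's x, y, z axes.
In Python, from plant import robot, cams, models gives the robot as it stands.
- The arm moves only by the tool send_rows, never from a script. Its argument "plan" is text: rows parted by semicolons, each of 7 numbers parted by spaces: the turn, a rotation vector about the world's x, y, z in degrees, then the shift along the world's x, y, z in m, then the closure, from 0 (fully open) to 1 (shut). In form: rx ry rz tx ty tz jaw; .... A call has 1 to 8 rows; each row is the pose to reach, as a shift and turn from the pose commanded when the call began; what a row does not reach only later rows make up. A row lasts 1/8 s, in which the tool goes at most 62.5 mm and 10.7 degrees, less where a joint would pass 70% of its speed; a pose out of reach is approached as far as the arm can. A call with a gripper value outside its range is refused whole. The fingers move at their own pace and stop on an object; "force" is the grip in N (left out, the last holds). Time passes only in rows, so rows that repeat a pose let the fingers close. It gives the time, the measured TCP pose, the force, the opening and the grip force at its end, in the units of the state.
- robot.get_obs(): the state, without advancing time (a new reading comes with each control period).
- cams.grab_frame(name): name is "scene" or "top" or "wrist"; returns a dict with "color" (420x560x3 uint8, red, green, blue), "fx", "fy", "cx", "cy" (pixels), "origin" and "attitude" of the camera in the world. Camera axes: x right, y up, looking along -z (the intrinsics and any distortion apply to the point x, -y, -z); pixel columns grow to the right and rows downward; lengths in mm; the calibration is good to about 2 mm. A picture is of the moment at which its call begins. There is no depth.
- robot.job_done(): hands the job in; it is judged then, once.
Trained networks look in the newest picture that a camera, given by its name, has taken for a name from the list of things; names that differ only in an ending like _2 or _b are one class to them, and where a whole thing is asked for, a point or a joint stands for the part that bears it (a point fixed in the world has none). Each returns a list of dicts, best first, with "confidence" (0 to 1); they miss things now and then, are a little off and sometimes report something else, mostly with a low value. They report only what shows in the picture. A call takes as long as a camera call. They do not tell look-alikes from the thing itself.
- models.outline_of(camera, thing): "mask" (420x560 bool, what is visible of it) and "xy" ([column, row] in pixels, amid what is visible of it).
The state is a dict: "t": time; "joint_positions": joint angles; "joint_velocities": joint speeds; "joint_efforts": joint torques, N m; "eef_pos": TCP position; "tcp_rot": TCP orientation; "force": force on the tool from outside, world axes, zero at the start; "wrist_torque": the same for the moment, N m; "width": finger opening in mm; "grip_force": force on a finger pad.
Only numpy, scipy, OpenCV 4.12 (cv2) and the standard library are available. Lean on these libraries where they do the work, as an engineer would, in place of code of your own. Each camera call takes 0.05 s, during which the arm holds its last target. There are 200 camera calls.

## Working session

There is one attempt and no reset: what is moved stays moved. The work goes in short steps, Python scripts to look and compute and a tool call to move; the robot and the scene stay as the last step left them, time stands still between calls to the robot, and variables do not carry over. Pictures are saved under pics/ and viewed, at most 10 in all, crops included, and the job is handed in when it is done.

Besides the shell and the picture viewer there is one more tool, called after "Emit:" by a JSON object that holds its "method" and its "body". send_rows: Moves the arm, as the interface text tells. Its arguments: {"type":"object","properties":{"plan":{"type":"string"},"force":{"type":"number"}},"required":["plan"]}

```bash
ls; mkdir -p pics
python3 - <<'E'
from plant import robot,cams,models
import cv2,numpy as np
print(robot.grip_point_offset, {k:np.round(v,3).tolist() for k,v in robot.get_obs().items()})
fs={n:cams.grab_frame(n) for n in("scene","top")}
for n,f in fs.items():
    print(n,{k:np.round(v,4).tolist() for k,v in f.items() if k!="color"})
    cv2.imwrite(f"pics/{n}0.png",f["color"][:,:,::-1])
    for t in["nozzle","nozzle_short","nozzle_cone","collar","filler","rest","port_block"]:
        print(n,t,[(round(d["confidence"],2),np.round(d["xy"],1).tolist(),int(d["mask"].sum())) for d in models.outline_of(n,t)][:4])
E
```

```text
pics
154.70000000000002 {'t': 0.0, 'joint_positions': [1.123, 0.053, 1.402, -0.0, 1.689, -0.07], 'joint_velocities': [-0.002, -0.001, -0.001, -0.001, -0.001, -0.001], 'joint_efforts': [0.001, -38.167, -36.018, -0.0, 0.006, 0.0], 'eef_pos': [193.625, 487.952, 403.858], 'tcp_rot': [[-0.929, 0.369, -0.001], [0.369, 0.929, -0.001], [0.0, -0.002, -1.0]], 'force': [0.191, 0.101, 0.165], 'wrist_torque': [-0.018, -0.013, -0.019], 'grip_force': 0.0, 'width': 85.246}
scene {'fx': 418.697, 'fy': 418.697, 'cx': 279.4474, 'cy': 202.8129, 'origin': [1091.8365, 430.685, 969.708], 'attitude': [[-0.4722, -0.6955, 0.5415], [0.8814, -0.3839, 0.2753], [0.0164, 0.6073, 0.7943]]}
scene nozzle [(0.67, [275.5, 249.8], 349), (0.63, [211.6, 138.5], 99), (0.52, [339.4, 187.0], 249)]
scene nozzle_short [(0.49, [283.0, 228.2], 222)]
scene nozzle_cone []
scene collar [(0.42, [188.4, 173.3], 81)]
scene filler [(0.74, [128.7, 139.6], 19161)]
scene rest []
scene port_block [(0.65, [401.6, 182.7], 1535), (0.64, [126.6, 138.8], 19070), (0.55, [277.0, 250.4], 360)]
top {'fx': 424.049, 'fy': 424.049, 'cx': 280.0276, 'cy': 203.4935, 'origin': [444.2208, 138.1585, 1059.1818], 'attitude': [[-0.0094, 0.9987, -0.0492], [-0.9999, -0.0089, 0.0105], [0.0101, 0.0493, 0.9987]]}
top nozzle [(0.95, [425.3, 277.8], 316), (0.82, [263.6, 162.2], 415), (0.64, [238.3, 280.8], 370)]
top nozzle_short [(0.84, [266.9, 187.0], 287), (0.47, [472.0, 153.0], 21402)]
top nozzle_cone [(0.81, [256.0, 135.4], 319)]
top collar [(0.69, [391.9, 168.0], 134), (0.68, [338.8, 106.6], 2004)]
top filler [(0.75, [477.0, 158.3], 21589)]
top rest [(0.77, [258.6, 170.0], 3112)]
top port_block [(0.64, [473.8, 156.3], 21501), (0.24, [162.4, 227.4], 1005)]
```

View pics/scene0.png

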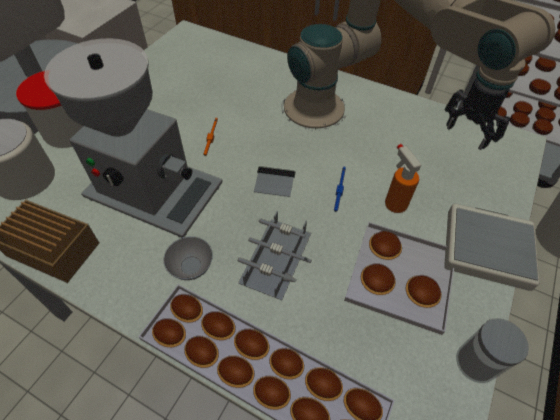

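View pics/top0.png

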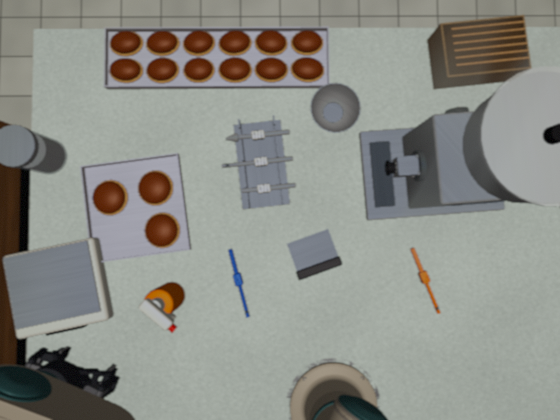

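The top view shows the rest at about (262,163) with three nozzles: cone at row 135, the middle one (longest) at 162, and short at 187. The port is at about (392,167) and faces left. I'll zoom in on these.

Run:
```python
import cv2,numpy as np
t=cv2.imread("pics/top0.png");s=cv2.imread("pics/scene0.png")
a=cv2.resize(t[115:215,215:305],(540,600),interpolation=cv2.INTER_CUBIC)
b=cv2.resize(t[140:200,375:418],(258,360),interpolation=cv2.INTER_CUBIC)
im=np.zeros((600,800,3),np.uint8);im[:,:540]=a;im[:360,542:]=b
im[362:,542:]=cv2.resize(s[150:189,155:197],(258,238),interpolation=cv2.INTER_CUBIC)
cv2.imwrite("pics/c1.png",im)
cv2.imwrite("pics/c2.png",cv2.resize(s[205:300,230:320],(568,600),interpolation=cv2.INTER_CUBIC))
```

```text
(no output)
```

View pics/c1.png

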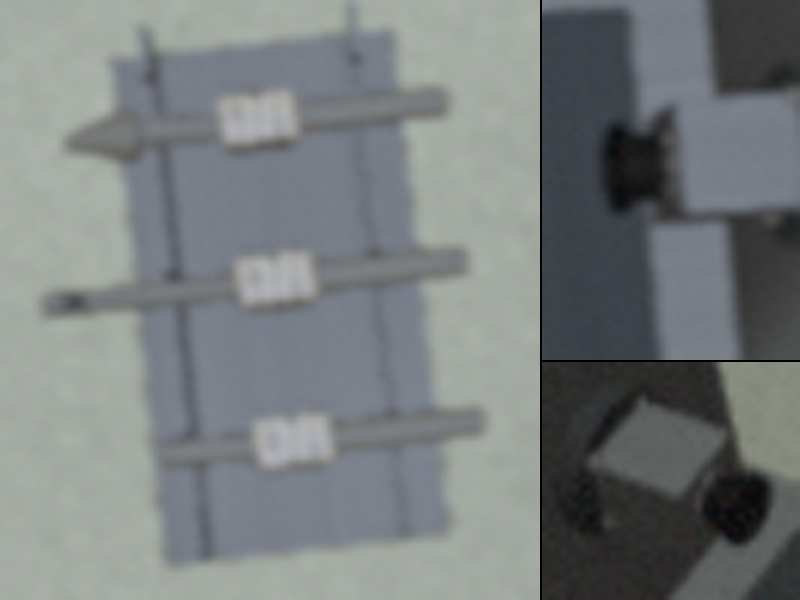

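The middle nozzle is the long one. In the crop, its tip is at about (43,303), its spigot end at (467,261) and its block at (277,278). The collar's outer face is at about (607,167).

```bash
cat > h.py <<'E'
from plant import robot,cams,models
import cv2,numpy as np
def ray(f,p):
    A=np.array(f["attitude"]);d=A@np.array([(p[0]-f["cx"])/f["fx"],-(p[1]-f["cy"])/f["fy"],-1]);return np.array(f["origin"]),d
def atz(f,p,z):
    o,d=ray(f,p);return o+d*(z-o[2])/d[2]
def px(f,P):
    c=np.array(f["attitude"]).T@(np.array(P)-f["origin"]);return np.array([f["cx"]-f["fx"]*c[0]/c[2],f["cy"]+f["fy"]*c[1]/c[2]])
E
python3 - <<'E'
from h import *
f=cams.grab_frame("top");r=np.round
for n,p,z in[("blk",(260.7,160.9),44),("blktop",(260.7,160.9),54),("tip",(221.8,165.3),44),("end",(292.4,158.2),44),("collar",(385.8,167.5),150),
 ("base",(361,131),0),("base",(369,220),0),("baseR",(503,210),0)]:print(n,r(atz(f,p,z),1))
g=cams.grab_frame("wrist");print({k:r(v,4).tolist() for k,v in g.items() if k!="color"})
o=robot.get_obs();R=np.array(o["tcp_rot"]);print(r(R.T@(np.array(g["origin"])-o["eef_pos"]),2),r(R.T@np.array(g["attitude"]),3).tolist())
E
```

```text
blk [597.3 173.   44. ]
blktop [595.8 172.7  54. ]
tip [587.4 266.6  44. ]
end [603.3  96.6  44. ]
collar [ 564.8 -100.7  150. ]
base [678.  -79.3   0. ]
base [453.1 -95.2   0. ]
baseR [ 475. -433.    0.]
{'fx': 300.6166, 'fy': 300.6166, 'cx': 276.1866, 'cy': 203.5106, 'origin': [125.0961, 514.2482, 374.2007], 'attitude': [[0.3691, -0.8902, -0.2671], [0.9294, 0.3537, 0.1057], [0.0004, -0.2872, 0.9579]]}
[73.39 -0.88 30.53] [[-0.0, 0.958, 0.287], [1.0, 0.0, -0.0], [-0.0, 0.287, -0.958]]
```

Emit:
{"method": "send_rows", "body": {"plan": "0 0 -8 0.04 -0.03 0.01 0.2; 0 0 -16 0.08 -0.06 0.01 0.4; 0 0 -24 0.13 -0.1 0.01 0.5; 0 0 -32 0.18 -0.14 0 0.5; 0 0 -40 0.23 -0.18 -0.01 0.5; 0 0 -48 0.28 -0.22 -0.02 0.5; 0 0 -56 0.33 -0.26 -0.03 0.5; 0 0 -63 0.375 -0.295 -0.04 0.5", "force": 40}}

```text
t: 1.9
eef_pos: [565.3, 195.2, 365.7]
tcp_rot: [[-0.089, 0.996, 0.001], [0.996, 0.089, 0.0], [0.0, 0.001, -1.0]]
force: [-0.3, 0.6, 0.0]
width: 42.6
grip_force: 0.0
```

Emit:
{"method": "send_rows", "body": {"plan": "0 0 0 0.015 -0.01 -0.005 0.5; 0 0 0 0.028 -0.02 -0.014 0.5; 0 0 0 0.028 -0.02 -0.014 0.5;0 0 0 0.028 -0.02 -0.014 0.5"}}

```text
t: 2.4
eef_pos: [591.2, 177.7, 352.3]
tcp_rot: [[-0.095, 0.995, 0.0], [0.995, 0.095, 0.0], [0.0, 0.0, -1.0]]
force: [0.0, -0.6, -0.7]
width: 42.4
grip_force: 0.0
```

Run:
```python
from h import *
o=robot.get_obs();print(o["t"],np.round(o["eef_pos"],2),np.round(o["tcp_rot"],4).tolist(),o["width"],np.round(o["joint_positions"],2),np.round(o["force"],2))
f=cams.grab_frame("wrist");np.save("w1.npy",f,allow_pickle=True);cv2.imwrite("pics/w1.png",f["color"][:,:,::-1])
for t in["nozzle","nozzle_end"]:print(t,[(round(d["confidence"],2),np.round(d["xy"],1).tolist(),int(d["mask"].sum())) for d in models.outline_of("wrist",t)])
for P in[(597.3,173,44),(587.4,266.6,44),(603.3,96.6,44)]:print(px(f,P))
```

```text
2.4 [591.24 177.74 352.29] [[-0.095, 0.9955, 0.0004], [0.9955, 0.095, 0.0004], [0.0004, 0.0005, -1.0]] 42.36961610295877 [0.23 0.33 1.19 0.   1.62 0.14] [ 0.02 -0.63 -0.67]
nozzle [(0.91, [281.5, 196.1], 2401)]
nozzle_end [(0.83, [31.9, 101.0], 1246), (0.77, [278.4, 193.5], 2364)]
[282.49247815 198.19676532]
[282.01320588  93.96096772]
[280.81677119 269.68066038]
```

View pics/w1.png

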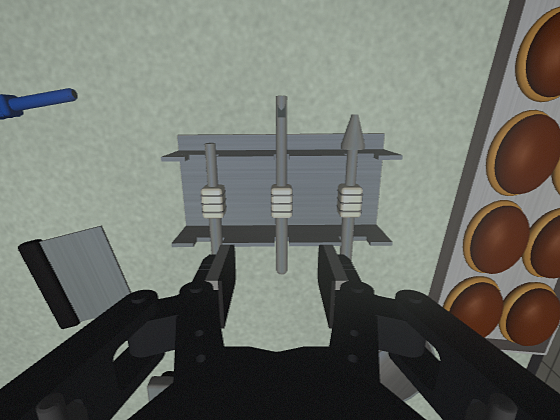

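The wrist view shows the long nozzle nearly vertical at column 281. Its block is at (281,201), its tip at (281,97) and its spigot end at (282,272).

Run:
```python
from h import *
f=np.load("w1.npy",allow_pickle=True).item();im=f["color"].astype(int)
w=(im.min(2)>150)&(im.max(2)-im.min(2)<45);w[:,:265]=0;w[:,300:]=0;w[:180]=0;w[225:]=0
w[(w.sum(1)<12)]=0
v,u=np.nonzero(w);print(u.min(),u.max(),v.min(),v.max(),u.mean(),v.mean())
print("block@54",atz(f,((u.min()+u.max())/2,(v.min()+v.max())/2),54),atz(f,((u.min()+u.max())/2,(v.min()+v.max())/2),44))
m=models.outline_of("wrist","nozzle")[0]["mask"];pts=[]
for r in range(100,270,5):
    c=np.nonzero(m[r])[0]
    if len(c) and c.max()-c.min()<18 : pts.append(((c.min()+c.max())/2,r))
pts=np.array(pts);P=np.array([atz(f,p,44)[:2] for p in pts])
k=np.polyfit(P[:,1],P[:,0],1);print("axis x=",k,"yaw deg from +y",np.degrees(np.arctan(-k[0])),"x at y",np.polyval(k,[170,173,176]), np.std(P[:,0]-np.polyval(k,P[:,1])))
v=np.nonzero(m)[0];print(v.min(),v.max(),atz(f,(281.5,v.min()),46),atz(f,(281.7,v.max()),44))
```

```text
272 290 190 217 281.2519893899204 203.59151193633951
block@54 [595.94516211 170.5413362   54.        ] [596.40224635 167.5804745   44.        ]
axis x= [-1.04579995e-01  6.14238328e+02] yaw deg from +y 5.970289839949809 x at y [596.45972912 596.14598914 595.83224915] 0.12179846900143891
96 274 [587.09803571 264.78550676  46.        ] [604.70847495  91.70554023  44.        ]
```

Emit:
{"method": "send_rows", "body": {"plan": "0 0 0 -0.005 -0.04 0.01 0.5; 0 0 -0.5 -0.01 -0.09 0.02 0.5; 0 0 -1 -0.018 -0.14 0.028 0.5; 0 0 -1.5 -0.022 -0.19 0.028 0.5; 0 0 -1.5 -0.026 -0.238 0.028 0.5; 0 0 -1.5 -0.026 -0.238 0.028 0.5; 0 0 -1.5 -0.026 -0.238 0.028 0.5; 0 0 -1.5 -0.026 -0.238 0.028 0.5"}}

```text
t: 3.6
eef_pos: [566.0, -60.0, 379.8]
tcp_rot: [[-0.069, 0.998, 0.0], [0.998, 0.069, 0.0], [0.0, 0.0, -1.0]]
force: [-0.5, 0.6, -0.1]
width: 42.3
grip_force: 0.0
```

Run:
```python
from h import *
o=robot.get_obs();print(o["t"],np.round(o["eef_pos"],2),np.round(o["tcp_rot"],4).tolist(),np.round(o["joint_positions"],2),np.round(o["force"],2))
f=cams.grab_frame("wrist");np.save("w2.npy",f,allow_pickle=True)
for t in["collar","port_block","filler"]:print(t,[(round(d["confidence"],2),np.round(d["xy"],1).tolist(),int(d["mask"].sum())) for d in models.outline_of("wrist",t)])
p=px(f,(564.8,-100.7,150));print(p)
x,y=p.astype(int);c=f["color"][:,:,::-1];im=np.zeros((600,800,3),np.uint8)
im[:300,:400]=cv2.resize(c,(400,300));y0=max(0,min(y-60,300));print("crop",x-50,y0)
im[:,400:]=cv2.resize(c[y0:y0+120,x-40:x+40],(400,600),interpolation=cv2.INTER_CUBIC);cv2.imwrite("pics/w2.png",im)
```

```text
3.6 [565.99 -59.96 379.85] [[-0.0691, 0.9976, 0.0003], [0.9976, 0.0691, 0.0002], [0.0002, 0.0003, -1.0]] [-0.17  0.18  1.31  0.    1.65 -0.24] [-0.45  0.61 -0.06]
collar [(0.59, [271.0, 287.1], 1319)]
port_block [(0.7, [273.8, 251.2], 20928)]
filler [(0.59, [271.7, 252.4], 21148)]
[271.55670455 272.28305494]
crop 221 212
```

View pics/w2.png

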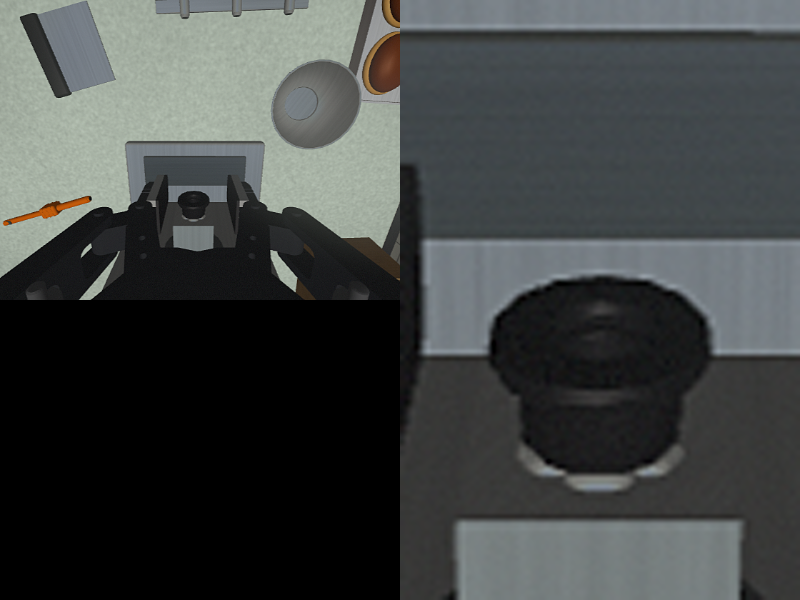

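The wrist view puts the collar's face at about (271,280) in full-image pixels. The block's top front edge is at row 316, cols 242–300. I'll fit these exactly.

Run:
```python
from h import *
f=np.load("w2.npy",allow_pickle=True).item();r=np.round
g=cv2.GaussianBlur(cv2.cvtColor(f["color"],cv2.COLOR_RGB2GRAY),(3,3),0).astype(float)
dy=np.gradient(g,axis=0)
def hedge(rows,cols,sgn,z):
    pts=[]
    for c in cols:
        s=np.clip(sgn*dy[rows[0]:rows[1],c],0,None);k=s.argmax();
        if 0<k<len(s)-1: pts.append((c,rows[0]+k+(s[k+1]-s[k-1])/(2*(2*s[k]-s[k+1]-s[k-1])+1e-9)))
    pts=np.array(pts);q=np.polyfit(pts[:,0],pts[:,1],1)
    A,B=atz(f,(cols[0],np.polyval(q,cols[0])),z),atz(f,(cols[-1],np.polyval(q,cols[-1])),z)
    d=B-A;print("edge",r(q,4),"res",r(np.std(pts[:,1]-np.polyval(q,pts[:,0])),2),r(A,1),r(B,1),"edge yaw deg",r(np.degrees(np.arctan2(d[1],d[0])),2))
hedge((192,206),range(190,355,3),-1,0)
hedge((211,223),range(210,335,3),-1,10)
hedge((311,321),range(246,297,2),1,170)
dx=np.gradient(g,axis=1)
for row in(318,324,330):
    L=238+np.abs(dx[row,238:248]).argmax();R=295+np.abs(dx[row,295:306]).argmax();print("blk",row,L,R,r(atz(f,((L+R)/2,row),170),1))
d=models.outline_of("wrist","collar")[0]["mask"];v,u=np.nonzero(d);print("collar",u.min(),u.max(),v.min(),v.max())
for p in((271.1,279.5),(271.1,280.5)):print(r(atz(f,p,150),1))
a=np.array([-np.sin(np.radians(4)),np.cos(np.radians(4)),0])
for y in(-98,-100,-102,-104):
  for x in(565,):
    P=np.array([x,y,150.]);e=np.array([np.cos(np.radians(4)),np.sin(np.radians(4)),0])
    print(y,"top/bot",r(px(f,P+[0,0,17])),r(px(f,P-[0,0,17])),"LR",r(px(f,P+17*e),1),r(px(f,P-17*e),1))
```

```text
edge [-1.000000e-04  1.967356e+02] res 0.02 [463.6 -90.6   0. ] [658.3 -77.2   0. ] edge yaw deg 3.94
edge [2.400000e-03 2.169359e+02] res 0.07 [ 489.8 -111.8   10. ] [ 636.5 -102.1   10. ] edge yaw deg 3.79
edge [3.00000e-04 3.15692e+02] res 0.01 [ 548.7 -124.7  170. ] [ 583.7 -122.3  170. ] edge yaw deg 3.91
blk 318 242 299 [ 565.9 -125.3  170. ]
blk 324 242 298 [ 565.9 -130.4  170. ]
blk 330 242 298 [ 566.2 -135.4  170. ]
collar 249 294 267 306
[ 564.8 -106.8  150. ]
[ 564.9 -107.6  150. ]
-98 top/bot [272. 281.] [272. 258.] LR [295. 269.] [249.1 269.1]
-100 top/bot [272. 284.] [272. 261.] LR [294.8 271.4] [249.  271.5]
-102 top/bot [271. 286.] [272. 263.] LR [294.6 273.8] [248.9 273.9]
-104 top/bot [271. 289.] [272. 265.] LR [294.3 276.2] [248.8 276.3]
```

Emit:
{"method": "send_rows", "body": {"plan": "0 0 0.5 0.005 0.05 0 0.5; 0 0 1 0.012 0.1 0 0.5; 0 0 1.8 0.02 0.15 -0.01 0.5; 0 0 1.8 0.026 0.19 -0.03 0.5; 0 0 1.8 0.03 0.22 -0.06 0.5; 0 0 1.8 0.03 0.23 -0.09 0.5; 0 0 1.8 0.03 0.23 -0.1 0.5; 0 0 1.8 0.03 0.23 -0.1 0.5"}}

```text
t: 4.85
eef_pos: [595.9, 168.3, 279.7]
tcp_rot: [[-0.098, 0.995, -0.001], [0.995, 0.098, -0.0], [-0.0, -0.001, -1.0]]
force: [0.9, -0.7, 0.2]
width: 42.4
grip_force: 0.0
```

Run:
```python
from h import *
o=robot.get_obs();print(o["t"],np.round(o["eef_pos"],2),np.round(o["tcp_rot"],4).tolist(),np.round(o["force"],2))
f=cams.grab_frame("wrist");r=np.round
m=models.outline_of("wrist","nozzle");print([(q["confidence"],q["xy"],q["mask"].sum()) for q in m]);m=m[0]["mask"]
pts=[]
v=np.nonzero(m)[0];print(v.min(),v.max())
for row in range(v.min()+8,v.max()-4,4):
    c=np.nonzero(m[row])[0]
    if len(c)>3: pts.append(((c.min()+c.max())/2,row))
pts=np.array(pts);P=np.array([atz(f,p,44)[:2] for p in pts])
k=np.polyfit(P[:,1],P[:,0],1);res=P[:,0]-np.polyval(k,P[:,1]);print(np.degrees(np.arctan(-k[0])),np.polyval(k,[166,170,174]),res.std())
print("tip",atz(f,(pts[0,0],v.min()),46),"end",atz(f,(pts[-1,0],v.max()),44))
x=int(pts[:,0].mean());c=f["color"][:,:,::-1];cv2.imwrite("pics/w3.png",c)
```

```text
4.85 [595.92 168.32 279.68] [[-0.0982, 0.9952, -0.0007], [0.9952, 0.0982, -0.0003], [-0.0003, -0.0007, -1.0]] [ 0.91 -0.69  0.17]
[(0.62, [3.4, 72.9], np.int64(120))]
66 81
-39.99505284038156 [346.64240044 349.99821046 353.35402047] 0.0
tip [417.18128262 251.80302082  46.        ] end [414.09135733 242.98971305  44.        ]<stdin>:11: RankWarning: Polyfit may be poorly conditioned
```

View pics/w3.png

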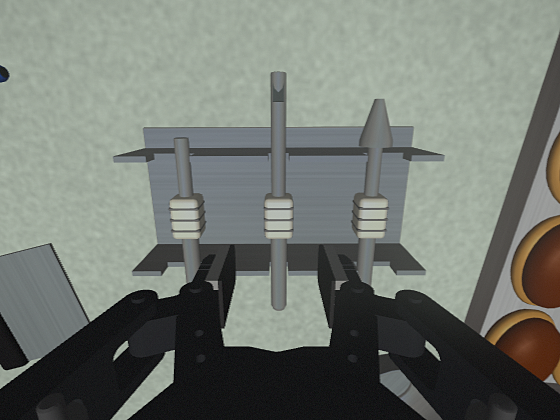

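The wrist view shows the long nozzle vertical at column 279 between the fingers. Its block spans columns 264–293 and rows 194–237, so it is well aligned, and I can descend and grip.

Emit:
{"method": "send_rows", "body": {"plan": "0 0 0 0.0008 0.0015 -0.03 0.5; 0 0 0 0.0008 0.0015 -0.055 0.5; 0 0 0 0.0008 0.0015 -0.072 0.5; 0 0 0 0.0008 0.0015 -0.0805 0.5; 0 0 0 0.0008 0.0015 -0.0805 0.5; 0 0 0 0.0008 0.0015 -0.0805 0.65; 0 0 0 0.0008 0.0015 -0.0805 0.85; 0 0 0 0.0008 0.0015 -0.0805 1", "force": 60}}

```text
t: 5.95
eef_pos: [597.1, 170.3, 200.5]
tcp_rot: [[-0.099, 0.995, 0.002], [0.995, 0.099, 0.0], [0.0, 0.003, -1.0]]
force: [-1.0, -0.1, 3.9]
width: 19.1
grip_force: 60.9
```

Emit:
{"method": "send_rows", "body": {"plan": "0 0 0 0 0 0 1; 0 0 0 0 0 0 1; 0 0 0 0 0 0 1; 0 0 0 0 0 0 1", "force": 80}}

```text
t: 6.45
eef_pos: [597.1, 170.3, 200.5]
tcp_rot: [[-0.099, 0.995, 0.002], [0.995, 0.099, 0.0], [0.0, 0.002, -1.0]]
force: [0.3, 0.2, 6.6]
width: 18.6
grip_force: 80.2
```

Emit:
{"method": "send_rows", "body": {"plan": "0 0 0 0 0 0.02 1; 0 0 0 0 0 0.05 1; 0 0 0 0 0 0.08 1; 0 0 -0.5 -0.005 -0.03 0.105 1; 0 0 -1 -0.015 -0.07 0.106 1; 0 0 -1.75 -0.025 -0.115 0.106 1; 0 0 -1.75 -0.033 -0.15 0.106 1; 0 0 -1.75 -0.0365 -0.17 0.106 1"}}

```text
t: 7.45
eef_pos: [559.7, -1.2, 305.9]
tcp_rot: [[-0.067, 0.998, -0.0], [0.998, 0.067, 0.0], [0.0, -0.0, -1.0]]
force: [-0.1, 0.4, -1.4]
width: 18.4
grip_force: 79.5
```

Emit:
{"method": "send_rows", "body": {"plan": "0 0 0 -0.001 -0.008 0 1; 0 0 0 -0.0018 -0.0135 0 1; 0 0 0 -0.0018 -0.0135 0 1; 0 0 0 -0.0018 -0.0135 0 1"}}

```text
t: 7.95
eef_pos: [558.5, -12.6, 305.2]
tcp_rot: [[-0.069, 0.998, -0.0], [0.998, 0.069, 0.0], [0.0, -0.0, -1.0]]
force: [0.1, 0.5, -2.5]
width: 18.4
grip_force: 79.5
```

Run:
```python
from h import *
o=robot.get_obs();r=np.round;print(o["t"],r(o["eef_pos"],2),r(o["tcp_rot"],4).tolist(),r(o["force"],2),r(o["wrist_torque"],2),o["width"])
f={n:cams.grab_frame(n) for n in("wrist","top","scene")}
im=np.zeros((600,800,3),np.uint8)
def put(n,x0,y0,w,h,X,Y,W,H):
    im[Y:Y+H,X:X+W]=cv2.resize(f[n]["color"][y0:y0+h,x0:x0+w,::-1],(W,H),interpolation=cv2.INTER_CUBIC)
put("wrist",0,0,560,420,0,0,400,300)
p=px(f["top"],(564.8,-90,150)).astype(int);q=px(f["scene"],(564.8,-90,150)).astype(int);print(p,q)
put("top",p[0]-40,p[1]-30,80,60,400,0,400,300);put("scene",q[0]-40,q[1]-30,80,60,0,300,400,300)
put("wrist",220,190,107,80,400,300,400,300)
np.save("f4.npy",f,allow_pickle=True);cv2.imwrite("pics/c4.png",im)
```

```text
7.95 [558.51 -12.61 305.17] [[-0.069, 0.9976, -0.0001], [0.9976, 0.069, 0.0003], [0.0003, -0.0001, -1.0]] [ 0.11  0.53 -2.53] [ 0.01  0.   -0.04] 18.40184977357549
[380 167] [192 176]
```

View pics/c4.png

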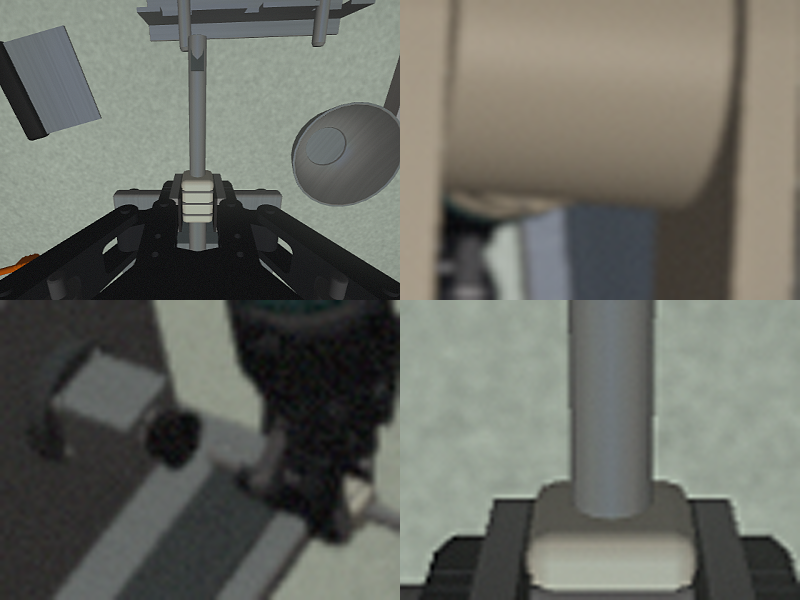

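The nozzle is held straight with its needle level, and about 15 mm of gap remains to the mouth. I'll make the small z correction and slide in gently.

Emit:
{"method": "send_rows", "body": {"plan": "0 0 0 0.0002 0 0.0013 1; 0 0 0 0.0005 -0.005 0.0013 1; 0 0 0 0.0009 -0.01 0.0013 1; 0 0 0 0.0012 -0.014 0.0013 1; 0 0 0 0.0014 -0.018 0.0013 1; 0 0 0 0.0016 -0.021 0.0013 1; 0 0 0 0.0016 -0.021 0.0013 1"}}

```text
t: 8.98
eef_pos: [560.0, -34.5, 306.6]
tcp_rot: [[-0.068, 0.998, 0.0], [0.998, 0.068, 0.0], [0.0, 0.0, -1.0]]
force: [0.0, -0.2, -1.7]
width: 18.7
grip_force: 79.5
```

```bash
cat > s.py <<'E'
from h import *
o=robot.get_obs();r=np.round;a=np.array([.068,-.9977,0]);e=np.array([.9977,.068,0]);M=np.array([565,-105,306.5])
F=np.array(o["force"]);P=np.array(o["eef_pos"])
print(o["t"],r(P,2),"depth",r((P-M)@a+77,2),"lat",r((P-M)@e,2),"dz",r(P[2]-306.5,2),"F along/lat/z",r([F@a,F@e,F[2]],2),"T",r(o["wrist_torque"],2),r(o["tcp_rot"],3).tolist(),o["width"])
E
python3 s.py
```

```text
8.975 [559.98 -34.53 306.56] depth 6.35 lat -0.22 dz 0.06 F along/lat/z [ 0.2  -0.01 -1.67] T [-0.02 -0.02  0.02] [[-0.068, 0.998, 0.0], [0.998, 0.068, 0.0], [0.0, 0.0, -1.0]] 18.7058467562199
```

Emit:
{"method": "send_rows", "body": {"plan": "0 0 0 0.0003 -0.002 0 1; 0 0 0 0.0004 -0.004 0 1; 0 0 0 0.0006 -0.006 0 1; 0 0 0 0.0007 -0.008 0 1; 0 0 0 0.0008 -0.010 0 1; 0 0 0 0.0008 -0.010 0 1"}}

```text
t: 9.72
eef_pos: [560.8, -44.4, 306.5]
tcp_rot: [[-0.068, 0.998, 0.0], [0.998, 0.068, 0.0], [-0.0, 0.0, -1.0]]
force: [-0.8, 0.6, -2.0]
width: 18.9
grip_force: 79.5
```

```bash
python3 s.py
python3 - <<'E'
from h import *
f=cams.grab_frame("scene")
cv2.imwrite("pics/c5.png",cv2.resize(f["color"][140:215,150:250,::-1],(800,600),interpolation=cv2.INTER_CUBIC))
E
```

```text
9.725 [560.79 -44.45 306.54] depth 16.3 lat -0.08 dz 0.04 F along/lat/z [-0.66 -0.81 -2.02] T [ 0.02  0.04 -0.02] [[-0.068, 0.998, 0.0], [0.998, 0.068, 0.0], [-0.0, 0.0, -1.0]] 18.94318191269884
```

View pics/c5.png

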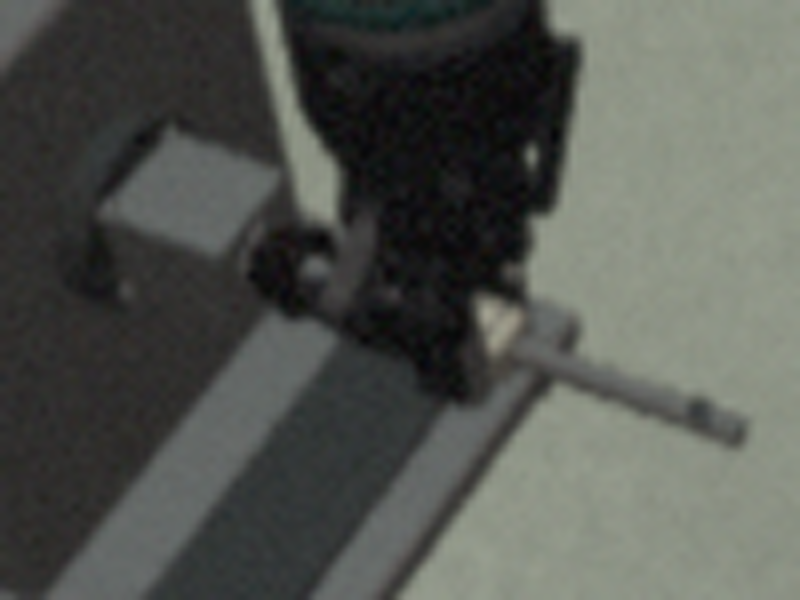

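The spigot (315,268) is entering the collar at its centre. I'll keep going slowly.

Emit:
{"method": "send_rows", "body": {"plan": "0 0 0 0.0001 -0.001 0 1; 0 0 0 0.0001 -0.002 0 1; 0 0 0 0.0002 -0.003 0 1; 0 0 0 0.0003 -0.004 0 1; 0 0 0 0.0003 -0.005 0 1; 0 0 0 0.0004 -0.006 0 1; 0 0 0 0.0004 -0.006 0 1; 0 0 0 0.0004 -0.006 0 1"}}

```text
t: 10.78
eef_pos: [561.2, -50.2, 306.6]
tcp_rot: [[-0.068, 0.998, 0.0], [0.998, 0.068, 0.0], [0.0, 0.0, -1.0]]
force: [-0.5, 2.0, -0.7]
width: 18.6
grip_force: 79.5
```

```bash
python3 s.py
```

```text
10.775 [561.19 -50.18 306.58] depth 22.04 lat -0.08 dz 0.08 F along/lat/z [-2.03 -0.32 -0.68] T [ 0.28  0.15 -0.1 ] [[-0.068, 0.998, 0.0], [0.998, 0.068, 0.0], [0.0, 0.0, -1.0]] 18.587727156003776
```

Emit:
{"method": "send_rows", "body": {"plan": "0 0 0 0.0001 -0.001 0 1; 0 0 0 0.0001 -0.002 0 1; 0 0 0 0.0002 -0.003 0 1; 0 0 0 0.0003 -0.004 0 1; 0 0 0 0.0003 -0.004 0 1; 0 0 0 0.0003 -0.004 0 1"}}

```text
t: 11.52
eef_pos: [561.5, -54.4, 306.6]
tcp_rot: [[-0.068, 0.998, 0.0], [0.998, 0.068, -0.0], [-0.0, 0.0, -1.0]]
force: [-1.3, 1.7, -0.0]
width: 18.4
grip_force: 79.6
```

```bash
python3 s.py
```

```text
11.525 [561.48 -54.37 306.56] depth 26.25 lat -0.07 dz 0.06 F along/lat/z [-1.79 -1.14 -0.03] T [ 0.23  0.2  -0.  ] [[-0.068, 0.998, 0.0], [0.998, 0.068, -0.0], [-0.0, 0.0, -1.0]] 18.439632228697082
```

Emit:
{"method": "send_rows", "body": {"plan": "0 0 0 0.0001 -0.001 0 1; 0 0 0 0.0001 -0.002 0 1; 0 0 0 0.0002 -0.003 0 1; 0 0 0 0.0003 -0.004 0 1; 0 0 0 0.0003 -0.004 0 1; 0 0 0 0.0003 -0.004 0 1"}}

```text
t: 12.28
eef_pos: [561.8, -58.4, 306.6]
tcp_rot: [[-0.068, 0.998, 0.0], [0.998, 0.068, -0.0], [-0.0, 0.0, -1.0]]
force: [-1.2, 2.8, 0.7]
width: 18.8
grip_force: 79.6
```

Emit:
{"method": "send_rows", "body": {"plan": "0 0 0 0.0001 -0.001 0 1; 0 0 0 0.0001 -0.002 0 1; 0 0 0 0.0001 -0.002 0 1; 0 0 0 0.0001 -0.002 0 1"}}

```text
t: 12.78
eef_pos: [561.9, -60.3, 306.6]
tcp_rot: [[-0.068, 0.998, 0.0], [0.998, 0.068, -0.0], [-0.0, 0.0, -1.0]]
force: [-1.4, 2.1, -0.1]
width: 18.5
grip_force: 79.7
```

```bash
python3 s.py
```

```text
12.775 [561.9  -60.33 306.58] depth 32.22 lat -0.06 dz 0.08 F along/lat/z [-2.18 -1.28 -0.11] T [ 0.26  0.19 -0.09] [[-0.068, 0.998, 0.0], [0.998, 0.068, -0.0], [-0.0, 0.0, -1.0]] 18.497547404084873
```

Emit:
{"method": "send_rows", "body": {"plan": "0 0 0 0.0001 -0.001 0 1; 0 0 0 0.0001 -0.002 0 1; 0 0 0 0.0001 -0.002 0 1; 0 0 0 0.0001 -0.002 0 1"}}

```text
t: 13.28
eef_pos: [562.0, -62.4, 306.6]
tcp_rot: [[-0.068, 0.998, 0.0], [0.998, 0.068, -0.0], [-0.0, 0.0, -1.0]]
force: [-0.5, 2.3, -0.4]
width: 18.6
grip_force: 79.6
```

Emit:
{"method": "send_rows", "body": {"plan": "0 0 0 0.0001 -0.001 0 1; 0 0 0 0.0002 -0.002 0 1; 0 0 0 0.0002 -0.002 0 1; 0 0 0 0.0002 -0.002 0 1"}}

```text
t: 13.78
eef_pos: [562.2, -64.4, 306.6]
tcp_rot: [[-0.068, 0.998, 0.0], [0.998, 0.068, -0.0], [-0.0, 0.0, -1.0]]
force: [-2.1, 2.0, 0.9]
width: 18.9
grip_force: 79.7
```

Emit:
{"method": "send_rows", "body": {"plan": "0 0 0 0 -0.001 0 1; 0 0 0 0.0001 -0.002 0 1; 0 0 0 0.0001 -0.002 0 1; 0 0 0 0.0001 -0.002 0 1"}}

```text
t: 14.28
eef_pos: [562.3, -66.4, 306.6]
tcp_rot: [[-0.068, 0.998, 0.0], [0.998, 0.068, -0.0], [-0.0, 0.0, -1.0]]
force: [-1.2, 3.5, 0.3]
width: 18.8
grip_force: 79.7
```

Emit:
{"method": "send_rows", "body": {"plan": "0 0 0 0 -0.0005 0 1; 0 0 0 0.0001 -0.001 0 1; 0 0 0 0.0001 -0.001 0 1; 0 0 0 0.0001 -0.001 0 1"}}

```text
t: 14.78
eef_pos: [562.4, -67.3, 306.6]
tcp_rot: [[-0.068, 0.998, 0.0], [0.998, 0.068, -0.0], [-0.0, 0.0, -1.0]]
force: [-0.8, 3.4, 1.3]
width: 18.3
grip_force: 79.7
```

Emit:
{"method": "send_rows", "body": {"plan": "0 0 0 0 -0.0005 0 1; 0 0 0 0.0001 -0.001 0 1; 0 0 0 0.0001 -0.001 0 1; 0 0 0 0.0001 -0.001 0 1"}}

```text
t: 15.28
eef_pos: [562.5, -68.3, 306.6]
tcp_rot: [[-0.068, 0.998, 0.0], [0.998, 0.068, -0.0], [-0.0, 0.0, -1.0]]
force: [-1.5, 2.7, 0.9]
width: 18.8
grip_force: 79.7
```

Emit:
{"method": "send_rows", "body": {"plan": "0 0 0 0 -0.0005 0 1; 0 0 0 0.0001 -0.001 0 1; 0 0 0 0.0001 -0.001 0 1; 0 0 0 0.0001 -0.001 0 1"}}

```text
t: 15.78
eef_pos: [562.6, -69.3, 306.6]
tcp_rot: [[-0.068, 0.998, -0.0], [0.998, 0.068, -0.0], [-0.0, -0.0, -1.0]]
force: [-1.4, 3.2, 0.5]
width: 18.7
grip_force: 79.7
```

Emit:
{"method": "send_rows", "body": {"plan": "0 0 0 0 -0.0005 0 1; 0 0 0 0.0001 -0.001 0 1; 0 0 0 0.0001 -0.001 0 1; 0 0 0 0.0001 -0.001 0 1"}}

```text
t: 16.27
eef_pos: [562.7, -70.2, 306.5]
tcp_rot: [[-0.068, 0.998, -0.0], [0.998, 0.068, 0.0], [0.0, -0.0, -1.0]]
force: [-1.7, 3.8, 0.8]
width: 18.7
grip_force: 79.8
```

Emit:
{"method": "send_rows", "body": {"plan": "0 0 0 0 -0.0005 0 1; 0 0 0 0.0001 -0.001 0 1; 0 0 0 0.0001 -0.001 0 1; 0 0 0 0.0001 -0.001 0 1"}}

```text
t: 16.77
eef_pos: [562.7, -71.0, 306.5]
tcp_rot: [[-0.068, 0.998, -0.0], [0.998, 0.068, 0.001], [0.001, -0.0, -1.0]]
force: [-3.4, 5.4, 1.7]
width: 18.7
grip_force: 79.8
```

Emit:
{"method": "send_rows", "body": {"plan": "0 0 0 0 -0.0005 0 1; 0 0 0 0 -0.001 0 1; 0 0 0 0 -0.001 0 1; 0 0 0 0 -0.001 0 1"}}

```text
t: 17.27
eef_pos: [562.7, -71.7, 306.6]
tcp_rot: [[-0.069, 0.998, -0.0], [0.998, 0.069, 0.001], [0.001, -0.0, -1.0]]
force: [-3.0, 6.4, 1.1]
width: 18.5
grip_force: 79.8
```

```bash
python3 s.py
```

```text
17.275 [562.75 -71.74 306.56] depth 43.66 lat 0.02 dz 0.06 F along/lat/z [-6.63 -2.57  1.06] T [ 0.84  0.43 -0.15] [[-0.069, 0.998, -0.0], [0.998, 0.069, 0.001], [0.001, -0.0, -1.0]] 18.47211283846327
```

Emit:
{"method": "send_rows", "body": {"plan": "0 0 0 0 -0.0005 0 1; 0 0 0 0.0001 -0.001 0 1; 0 0 0 0.0001 -0.0015 0 1; 0 0 0 0.0001 -0.0015 0 1; 0 0 0 0.0001 -0.0015 0 1"}}

```text
t: 17.9
eef_pos: [562.8, -72.8, 306.6]
tcp_rot: [[-0.069, 0.998, -0.001], [0.998, 0.069, 0.002], [0.003, -0.0, -1.0]]
force: [-3.7, 9.6, 1.6]
width: 18.5
grip_force: 79.9
```

```bash
python3 s.py
```

```text
17.9 [562.84 -72.79 306.58] depth 44.72 lat 0.03 dz 0.08 F along/lat/z [-9.84 -3.    1.62] T [ 1.26  0.53 -0.2 ] [[-0.069, 0.998, -0.001], [0.998, 0.069, 0.002], [0.003, -0.0, -1.0]] 18.509741595165497
```

About 9.8 N total, so roughly 7 N on the seat: home. Next is the tug, built up in steps.

Emit:
{"method": "send_rows", "body": {"plan": "0 0 0 0 0.0005 0 1; 0 0 0 -0.0001 0.001 0 1; 0 0 0 -0.0001 0.0015 0 1; 0 0 0 -0.0001 0.002 0 1; 0 0 0 -0.0001 0.002 0 1; 0 0 0 -0.0001 0.002 0 1"}}

```text
t: 18.65
eef_pos: [562.8, -71.9, 306.6]
tcp_rot: [[-0.068, 0.998, 0.0], [0.998, 0.068, -0.0], [-0.0, 0.0, -1.0]]
force: [-2.2, 2.8, 0.6]
width: 18.7
grip_force: 79.8
```

```bash
python3 s.py
```

```text
18.65 [562.78 -71.86 306.57] depth 43.79 lat 0.04 dz 0.07 F along/lat/z [-2.92 -1.99  0.65] T [ 0.4   0.4  -0.12] [[-0.068, 0.998, 0.0], [0.998, 0.068, -0.0], [-0.0, 0.0, -1.0]] 18.747342666096916
```

Emit:
{"method": "send_rows", "body": {"plan": "0 0 0 0 0.0005 0 1; 0 0 0 -0.0001 0.001 0 1; 0 0 0 -0.0001 0.0015 0 1; 0 0 0 -0.0001 0.0015 0 1; 0 0 0 -0.0001 0.0015 0 1"}}

```text
t: 19.27
eef_pos: [562.7, -71.0, 306.6]
tcp_rot: [[-0.067, 0.998, 0.0], [0.998, 0.067, -0.002], [-0.002, 0.0, -1.0]]
force: [-1.5, -4.4, -0.2]
width: 18.5
grip_force: 79.6
```

```bash
python3 s.py
```

```text
19.275 [562.69 -71.   306.55] depth 42.93 lat 0.0 dz 0.05 F along/lat/z [ 4.31 -1.83 -0.21] T [-0.84  0.22 -0.09] [[-0.067, 0.998, 0.0], [0.998, 0.067, -0.002], [-0.002, 0.0, -1.0]] 18.47987055074482
```

Emit:
{"method": "send_rows", "body": {"plan": "0 0 0 0 0.0005 0 1; 0 0 0 -0.0001 0.001 0 1; 0 0 0 -0.0001 0.0016 0 1; 0 0 0 -0.0001 0.0016 0 1; 0 0 0 -0.0001 0.0016 0 1"}}

```text
t: 19.9
eef_pos: [562.6, -70.3, 306.6]
tcp_rot: [[-0.066, 0.998, 0.001], [0.998, 0.066, -0.004], [-0.004, 0.0, -1.0]]
force: [-0.6, -10.0, -2.1]
width: 18.7
grip_force: 79.5
```

```bash
python3 s.py
```

```text
19.9 [562.62 -70.32 306.55] depth 42.23 lat -0.02 dz 0.05 F along/lat/z [ 9.92 -1.23 -2.06] T [-1.63  0.1  -0.03] [[-0.066, 0.998, 0.001], [0.998, 0.066, -0.004], [-0.004, 0.0, -1.0]] 18.672487079688313
```

Emit:
{"method": "send_rows", "body": {"plan": "0 0 0 0 0.0005 0 1; 0 0 0 -0.0001 0.0009 0 1; 0 0 0 -0.0001 0.0009 0 1; 0 0 0 -0.0001 0.0009 0 1; 0 0 0 -0.0001 0.0009 0 1; 0 0 0 -0.0001 0.0009 0 1"}}

```text
t: 20.65
eef_pos: [562.6, -70.0, 306.5]
tcp_rot: [[-0.066, 0.998, 0.001], [0.998, 0.066, -0.005], [-0.005, 0.001, -1.0]]
force: [0.8, -14.1, -2.1]
width: 18.6
grip_force: 79.3
```

```bash
python3 s.py
```

```text
20.65 [562.55 -69.98 306.54] depth 41.89 lat -0.06 dz 0.04 F along/lat/z [14.17 -0.19 -2.07] T [-2.05 -0.   -0.01] [[-0.066, 0.998, 0.001], [0.998, 0.066, -0.005], [-0.005, 0.001, -1.0]] 18.58542760511756
```

The tug held at about 14 N. I'll ease back to zero load and check how much seat compression is left.

Emit:
{"method": "send_rows", "body": {"plan": "0 0 0 0 -0.0008 0 1; 0 0 0 0.0001 -0.0016 0 1; 0 0 0 0.0001 -0.0024 0 1; 0 0 0 0.0002 -0.003 0 1; 0 0 0 0.0002 -0.003 0 1; 0 0 0 0.0002 -0.003 0 1"}}

```text
t: 21.4
eef_pos: [562.7, -71.1, 306.6]
tcp_rot: [[-0.068, 0.998, 0.0], [0.998, 0.068, -0.001], [-0.001, 0.0, -1.0]]
force: [-0.9, -6.1, -0.4]
width: 19.1
grip_force: 79.6
```

```bash
python3 s.py
```

```text
21.4 [562.68 -71.09 306.59] depth 43.01 lat -0.01 dz 0.09 F along/lat/z [ 5.98 -1.29 -0.41] T [-0.95  0.29 -0.16] [[-0.068, 0.998, 0.0], [0.998, 0.068, -0.001], [-0.001, 0.0, -1.0]] 19.10175428508854
```

Emit:
{"method": "send_rows", "body": {"plan": "0 0 0 0 -0.0005 0 1; 0 0 0 0.0001 -0.001 0 1; 0 0 0 0.0001 -0.0015 0 1; 0 0 0 0.0001 -0.0015 0 1; 0 0 0 0.0001 -0.0015 0 1"}}

```text
t: 22.02
eef_pos: [562.8, -71.9, 306.6]
tcp_rot: [[-0.069, 0.998, -0.0], [0.998, 0.069, 0.001], [0.001, -0.0, -1.0]]
force: [-2.9, 3.3, 1.2]
width: 18.8
grip_force: 79.8
```

```bash
python3 s.py
```

```text
22.025 [562.77 -71.89 306.58] depth 43.81 lat 0.03 dz 0.08 F along/lat/z [-3.46 -2.68  1.2 ] T [ 0.16  0.51 -0.21] [[-0.069, 0.998, -0.0], [0.998, 0.069, 0.001], [0.001, -0.0, -1.0]] 18.778893640627462
```

Zero load sits at about 43.5 mm, so the seat is still compressed by about 2 mm and the grip has bitten. I'll relax the remaining load and release.

Emit:
{"method": "send_rows", "body": {"plan": "0 0 0 -0.0002 0.0003 -0.0001 1; 0 0 0 -0.0003 0.0005 -0.0001 1; 0 0 0 -0.0003 0.0005 -0.0001 1; 0 0 0 -0.0003 0.0005 -0.0001 1"}}

```text
t: 22.52
eef_pos: [562.6, -71.7, 306.6]
tcp_rot: [[-0.068, 0.998, 0.001], [0.998, 0.068, 0.0], [0.0, 0.001, -1.0]]
force: [-0.7, 1.1, 0.1]
width: 18.7
grip_force: 79.8
```

```bash
python3 s.py
```

```text
22.525 [562.59 -71.75 306.55] depth 43.66 lat -0.15 dz 0.05 F along/lat/z [-1.18 -0.58  0.1 ] T [ 0.17  0.12 -0.03] [[-0.068, 0.998, 0.001], [0.998, 0.068, 0.0], [0.0, 0.001, -1.0]] 18.655296747578994
```

Emit:
{"method": "send_rows", "body": {"plan": "0 0 0 0 0 0 0.95; 0 0 0 0 0 0 0.85; 0 0 0 0 0 0 0.7; 0 0 0 0 0 0 0.55; 0 0 0 0 0 0 0.45; 0 0 0 0 0 0 0.45; 0 0 0 0 0 0 0.45", "force": 20}}

```text
t: 23.4
eef_pos: [562.5, -71.8, 306.5]
tcp_rot: [[-0.068, 0.998, 0.0], [0.998, 0.068, -0.0], [-0.0, 0.0, -1.0]]
force: [0.6, -0.2, -0.3]
width: 47.1
grip_force: 0.0
```

Emit:
{"method": "send_rows", "body": {"plan": "0 0 0 0 0 0.01 0.45; 0 0 0 0 0 0.03 0.45; 0 0 0 0 0 0.06 0.45; 0 0 0 0 0.02 0.09 0.45; 0 0 0 0 0.04 0.09 0.45; 0 0 0 0 0.05 0.09 0.45; 0 0 0 0 0.05 0.09 0.45; 0 0 0 0 0.05 0.09 0.45"}}

```text
t: 24.4
eef_pos: [562.5, -22.1, 395.4]
tcp_rot: [[-0.068, 0.998, -0.002], [0.998, 0.068, -0.0], [0.0, -0.002, -1.0]]
force: [0.7, -0.5, -0.4]
width: 46.5
grip_force: 0.0
```

Run:
```python
from h import *
o=robot.get_obs();print(o["t"],np.round(o["eef_pos"],1),np.round(o["force"],2),o["width"])
f=cams.grab_frame("wrist");s=cams.grab_frame("scene");im=np.zeros((600,800,3),np.uint8)
im[:300,:400]=cv2.resize(f["color"][:,:,::-1],(400,300))
im[:,400:]=cv2.resize(f["color"][200:320,235:315,::-1],(400,600),interpolation=cv2.INTER_CUBIC)
im[300:,:400]=cv2.resize(s["color"][140:215,150:250,::-1],(400,300),interpolation=cv2.INTER_CUBIC)
cv2.imwrite("pics/c6.png",im)
for d in(39,41,43,45):
    b=np.array([565,-105,150])+(d-77)*np.array([.068,-.9977,0])
    print(d,"block far/near top edge rows",px(f,b+[-1,15,10]),px(f,b+[1,-15,10]),"tip",px(f,b+95*np.array([-.068,.9977,0])))
```

```text
24.4 [562.5 -22.1 395.4] [ 0.72 -0.5  -0.37] 46.53636894614883
39 block far/near top edge rows [273.39489993 255.71005804] [273.45494339 290.74462882] tip [273.16469326 146.46244718]
41 block far/near top edge rows [273.40297811 258.12349505] [273.46257825 292.98385786] tip [273.17389881 149.32176755]
43 block far/near top edge rows [273.41101542 260.52472266] [273.4701759  295.21217377] tip [273.18305488 152.16571749]
45 block far/near top edge rows [273.41901218 262.91383328] [273.47773661 297.42965616] tip [273.19216186 154.9944206 ]
```

View pics/c6.png

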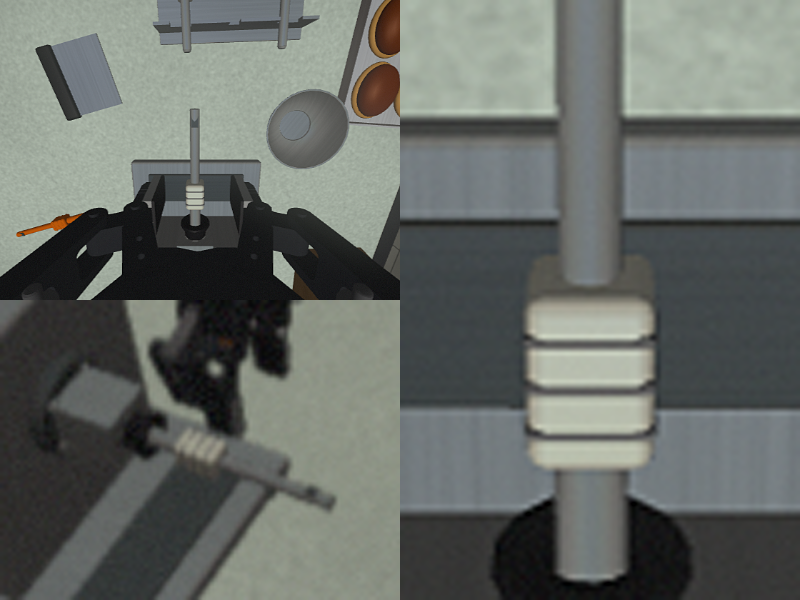

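The nozzle sits level and straight in the port, with its block at about (590,380) in the crop and the spigot centred in the collar. The depth matches the seated value of roughly 42–43 mm, and the gripper is clear.

```bash
python3 -c "
from plant import robot
print(robot.job_done())"
```

```text
the job is handed in; nothing more can be done
None
```

The long nozzle is fitted in the filler's port: pushed onto the seat at about 10 N total, tug-checked at about 14 N without slipping, then released with roughly 2 mm of seat compression (about 4 N, the low end of firm) estimated to remain; the job is handed in.

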